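# Sort the last two biscuits and hold the lid ready over the ring box

## Robot

A 6-joint arm with a two-finger parallel gripper is mounted at the origin on the work surface. World frame = base frame: x ahead of the robot, y to its left, z up, the work surface at z = 0. Lengths are in m, angles in rad, forces in N, time in s.
With the tool pointing down it reaches from about 0.3 to 0.775 m from the base axis. Payload 14.6 kg.
Tool frame: the origin (TCP) lies at the centre of the arm's flange, where the gripper is bolted on; the fingertips stand 199 mm ahead of it and the grasp point (between the pads) lies 180 mm ahead of it; z points along the fingers, y is the line along which they close (so a half turn about z gives the same grasp; the last joint's range is limited). The gripper opens to 94 mm and grips with 3 to 60 N. Pads are 16 mm wide; open, the fingers measure 119 mm over their backs; the gripper's body (75 mm by 177 mm) begins 78 mm behind the grasp point.
Start: joints at [1.048, 0.3, 1.521, -0, 1.321, -0.067], TCP at [0.242, 0.494, 0.405] pointing down, gripper open.
Joint ranges: [-3.03, 3.03], [-0.79, 2.21], [0.23, 2.52], [-1.04, 4.18], [0, 3.07], [-2.55, 2.55]. Speed limits (rad/s): [2.22, 2.22, 2.57, 3.14, 3.14, 3.14].

## Interface

Orientations are given as [roll, pitch, yaw] about the fixed x, y, z axes, in that order (R = Rz(yaw) Ry(pitch) Rx(roll)).
In Python, from station import ctrl gives the robot as it stands. The module is installed in compiled form; this text tells all that it offers.
- The arm moves only by the tool servo_tool, never from a script. Its argument "motion" is a list of rows, each a list of 5 numbers: the closure, from 0 (fully open) to 1 (shut), then the shift along the world's x, y, z in cm, then the turn about the world's z in degrees. A call has 1 to 20 rows; each row is the pose to reach, as a shift and turn from the pose commanded when the call began; what a row does not reach only later rows make up. A row lasts 1/8 s, in which the tool goes at most 62.5 mm and 10.7 degrees, less where a joint would pass 70% of its speed; a pose out of reach is approached as far as the arm can. A call with a gripper value outside its range is refused whole. The fingers move at their own pace and stop on an object; "squeeze" is the grip in N (left out, the last holds). Time passes only in rows, so rows that repeat a pose let the fingers close. It gives the time, the measured TCP pose, the force, the opening and the grip force at its end, in the units of the state.
- ctrl.get_obs(): the state, without advancing time (a new reading comes with each control period).
- ctrl.camera(name): name is "side" or "top"; returns a dict with "image" (420x560x3 uint8, red, green, blue), "fx", "fy", "cx", "cy" (pixels), "dist" ([k1, k2, p1, p2, k3] as OpenCV has them; the pictures are not rectified), "camera_from_world" (4x4, takes a point from world to camera coordinates). Camera axes: x right, y up, looking along -z (the intrinsics and any distortion apply to the point x, -y, -z); pixel columns grow to the right and rows downward; lengths in m; the calibration is good to about 2 mm. A picture is of the moment at which its call begins. There is no depth.
- ctrl.hand_in(): hands the job in; it is judged then, once.
The state is a dict: "time_s": time; "qpos": joint angles; "joint_vel": joint speeds; "tau": joint torques, N m; "ee_pos": TCP position; "eef_rot": TCP orientation; "force": force on the tool from outside, world axes, zero at the start; "moment": the same for the moment, N m; "grip_width": finger opening in m; "grip_force": force on a finger pad.
Only numpy, scipy, OpenCV 4.12 (cv2) and the standard library are available. Lean on these libraries where they do the work, as an engineer would, in place of code of your own. Each camera call takes 0.05 s, during which the arm holds its last target. There are 200 camera calls.

## Task

Finish packing: lay the loose round ring biscuit in the open clear box of ring biscuits and the dark bar biscuit in the open clear box of bar biscuits (not the closed, stacked ones), set down on top of their own kind rather than dropped. Then draw the orange-framed lid out of its leaning rack by its handle, turn it level with the handle on top, and hold it centred over the ring-biscuit box and square with it, about 8 cm above the rim and touching nothing but the gripper. Finish while still holding the lid there, and leave everything else on the table where it stands.

Things in the scene. Friction and masses are not known exactly. Their poses are not given: they have to be found in the camera images.
- ring_center (a point): Centre (half-way up) of the loose tan ring biscuit, 45 mm in diameter, 16 mm hole, 14 mm thick, 25 g, lying flat on the dark baking tray (tray floor 2 mm above the table, 130 x 260 mm, rim 8 mm high). z axis: its upright axis.
- ring_biscuit: The same loose ring biscuit; origin at the centre of its underside.
- bar_center (a point): Centre (half-way up) of the loose dark brown bar biscuit, 66 (x) x 22 (y) x 16 (z) mm, 30 g, lying flat on the same tray; its x axis runs along its length.
- bar_biscuit: The same loose bar biscuit; origin at the centre of its underside.
- ring_box: Open clear plastic box already packed with tan ring biscuits, 120 (x) x 150 (y) mm outside, 65 mm high, walls 4 mm, fixed on the table. Origin at the centre of its underside, z up; the packed biscuits fill it to a flat layer 32 mm above the origin, so there is a space 33 mm deep on top of them.
- bar_box: Same box (120 x 150 x 65 mm, walls 4 mm, fixed, packed to 32 mm above its underside), filled with dark brown bar biscuits. Origin at the centre of its underside. The two boxes may change places.
- lid_handle (a point): Centre of the lid's orange handle, a block 44 (lid x) x 14 (lid y, the width to pinch) x 42 mm (lid z, standing out of the top face); it is 21 mm above the lid's top face, 33 mm above its underside, over its middle. Axes are the lid's: z out of the top face, x up the rack's slope at the start, y level.
- lid: Lid: clear pane in an orange frame, 130 (x) x 160 (y) mm, 12 mm thick, about 140 g, weight centred close to the handle. Origin at the middle of its underside, axes as at the handle. It starts leaning in the rack, top face and handle towards the rack's front and upward.
- rack: White lid rack, fixed: a back plate leaning 40 degrees back from upright, 105 mm high, with a channel at its foot (front lip 16 mm and side cheeks 60 mm up the slope, 4 to 5 mm of play). The lid leaves it by sliding up the slope, along its own x. Origin on the table, x away from its front, z up; the lid's handle starts about 91 mm above the table.
- jar: Bystander: amber jar with red cap, 56 mm in diameter, 85 mm high; origin under its centre.
- cup: Bystander: blue cup, 72 mm in diameter, 85 mm high; origin under its centre.
- spatula: Bystander: spatula lying on the table behind the boxes.
- carton: Bystander: flat white carton, 110 x 150 x 50 mm; origin under its centre.
- can: Bystander: green can, 60 mm in diameter, 100 mm high; origin under its centre.
Mind the look-alikes: they are no part of the job. Of the things that look like the ring_biscuit, the smaller one is meant. What is shaped like the rack but yellow is not meant.

How it is judged:
By the outcome, as a careful person would: the job done as asked, in the order asked, and still so for the second after the job is handed in, while the arm keeps its last pose, push and grip.
It also fails if it takes over 69 s, if anything falls off the work surface, if the arm or the gripper's body presses on something with over 40 N, if the wrist force passes 120 N, or if a joint passes its speed limit or range.

## Working session

There is one attempt and no reset: what is moved stays moved. The work goes in short steps, Python scripts to look and compute and a tool call to move; the robot and the scene stay as the last step left them, time stands still between calls to the robot, and variables do not carry over. Pictures are saved under pics/ and viewed, at most 10 in all, crops included, and the job is handed in when it is done.

Besides the shell and the picture viewer there is one more tool, called by a JSON object that holds its "name" and its "arguments". servo_tool: Moves the arm, as the interface text tells. Its arguments: {"type":"object","properties":{"motion":{"type":"array","items":{"type":"array","items":{"type":"number"}}},"squeeze":{"type":"number"}},"required":["motion"]}

```bash
mkdir -p pics
cat > h.py <<'E'
import numpy as np, cv2
from station import ctrl
def cam(n,f=None):
    c=ctrl.camera(n)
    if f: cv2.imwrite('pics/'+f,c['image'][:,:,::-1])
    return c
def K(c): return np.array([[c['fx'],0,c['cx']],[0,c['fy'],c['cy']],[0,0,1.]])
F=np.diag([1.,-1,-1])
def proj(c,P):
    T=np.array(c['camera_from_world']); Q=(np.atleast_2d(P)@T[:3,:3].T+T[:3,3])@F
    return cv2.projectPoints(Q,np.zeros(3),np.zeros(3),K(c),np.array(c['dist'],float))[0].reshape(-1,2)
def back(c,uv,z):
    T=np.array(c['camera_from_world']); R=T[:3,:3]; o=-R.T@T[:3,3]
    n=cv2.undistortPoints(np.array(uv,float).reshape(-1,1,2),K(c),np.array(c['dist'],float)).reshape(-1,2)
    d=np.c_[n,np.ones(len(n))]@F@R
    z=np.broadcast_to(z,len(n))
    return o+d*((z-o[2])/d[:,2])[:,None]
E
python3 - <<'E'
from h import *
for n in('top','side'):
    c=cam(n,n+'0.png'); T=np.array(c['camera_from_world']); print(n,-T[:3,:3].T@T[:3,3],T[:3,:3][2],c['fx'],c['dist'])
o=ctrl.get_obs(); print({k:np.round(v,3) for k,v in o.items()})
E
```

```text
top [ 3.82252232e-01 -2.97028807e-04  1.19484549e+00] [-0.1315672  -0.02589925  0.99096887] 478.0391924505021 [-0.08507265  0.          0.          0.          0.        ]
side [ 0.24177094 -0.6399561   0.80905045] [-0.28776984 -0.63954109  0.71286445] 439.69647730713905 [-0.07904253  0.          0.          0.          0.        ]
{'time_s': np.float64(0.1), 'qpos': array([ 1.048,  0.3  ,  1.521,  0.   ,  1.321, -0.067]), 'joint_vel': array([ 0.001, -0.001, -0.001,  0.001,  0.   , -0.   ]), 'tau': array([-1.0000e-03, -5.3264e+01, -3.5329e+01,  7.1000e-02,  2.4000e-02,
       -0.0000e+00]), 'ee_pos': array([0.242, 0.494, 0.404]), 'eef_rot': array([-3.141, -0.   ,  2.686]), 'force': array([0.407, 0.42 , 0.286]), 'moment': array([ 0.015, -0.016,  0.003]), 'grip_force': np.float64(0.0), 'grip_width': np.float64(0.094)}
```

View pics/top0.png

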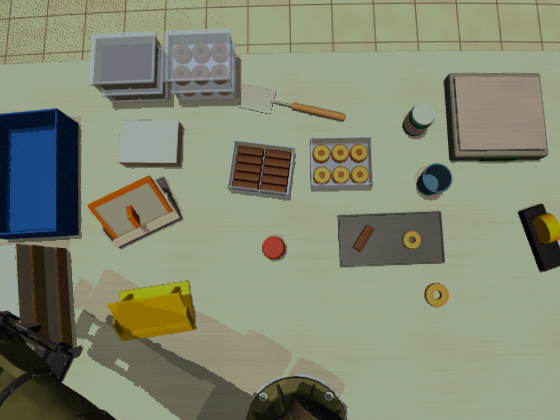

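View pics/side0.png

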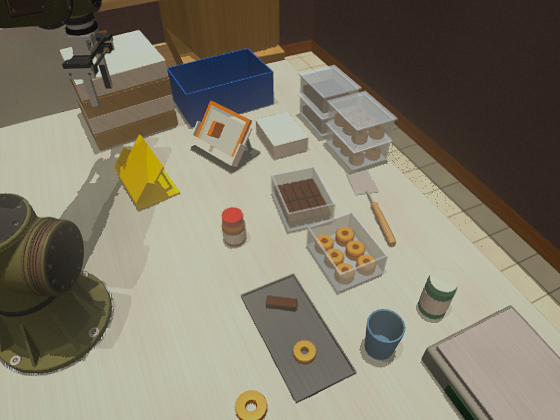

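Run:
```python
from h import *
a=cv2.imread('pics/top0.png'); b=cv2.imread('pics/side0.png')
A=cv2.resize(a[130:205,220:380],(800,375),interpolation=cv2.INTER_CUBIC)
L=cv2.resize(a[165:255,75:195],(400,300),interpolation=cv2.INTER_CUBIC)
S=cv2.resize(b[90:180,180:270],(300,300),interpolation=cv2.INTER_CUBIC)
M=np.zeros((600,800,3),np.uint8); M[:300,:400]=L; M[:300,400:700]=S; M[300:581]=cv2.resize(A,(600,281))[:, :].repeat(1,0) if False else cv2.copyMakeBorder(cv2.resize(A,(600,281)),0,0,0,200,0)
cv2.imwrite('pics/z.png',M)
c=cam('top')
h=cv2.cvtColor(a,cv2.COLOR_BGR2HSV)
def blob(m,x0,y0,x1,y1):
    k=np.zeros_like(m); k[y0:y1,x0:x1]=m[y0:y1,x0:x1]
    return max(cv2.findContours(k,cv2.RETR_EXTERNAL,cv2.CHAIN_APPROX_NONE)[0],key=cv2.contourArea)
r=blob(((h[...,1]>110)&(h[...,2]>90)).astype(np.uint8),395,222,432,258)
P=back(c,r[:,0],.012); print('ring',cv2.fitEllipse(P[:,:2].astype(np.float32)))
r=blob(((h[...,1]>100)&(h[...,2]>20)).astype(np.uint8),345,217,385,258)
P=back(c,r[:,0],.018); print('bar',cv2.minAreaRect(P[:,:2].astype(np.float32)*1000))
print('tray',back(c,[(338,215),(441,211),(443,262),(341,266)],.008))
print('jar',back(c,[(273,248)],.085),'cup',back(c,[(435,180)],.085),'can',back(c,[(421,117)],.1))
```

```text
ring ((0.45083197951316833, -0.2924017906188965), (0.042536865919828415, 0.04356471821665764), 109.61967468261719)
bar ((456.99517822265625, -171.49874877929688), (21.617326736450195, 64.64325714111328), 56.938209533691406)
tray [[ 0.51512732 -0.11237752  0.008     ]
 [ 0.52071472 -0.3708799   0.008     ]
 [ 0.39374813 -0.36904865  0.008     ]
 [ 0.38864317 -0.11625501  0.008     ]]
jar [[0.43205438 0.04745662 0.085     ]] cup [[ 0.58562641 -0.33686562  0.085     ]] can [[ 0.73547917 -0.30830792  0.1       ]]
```

View pics/z.png

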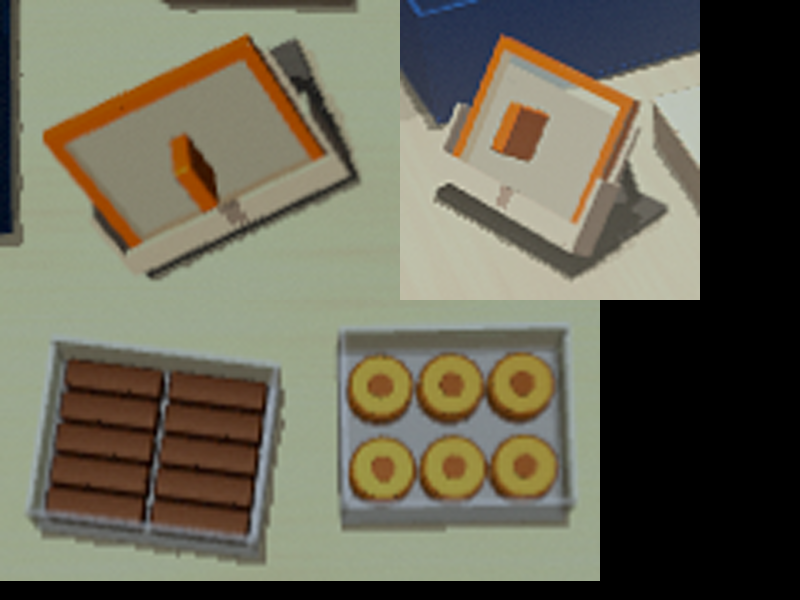

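```bash
cat > fit.py <<'E'
from h import *
from scipy.optimize import minimize, least_squares
a=cv2.imread('pics/top0.png'); b=cv2.imread('pics/side0.png'); ct=cam('top'); cs=cam('side')
A=lambda p:(np.array(p,float)-[0,300])/3.75+[220,130]
box={'bar':A([(54,342),(280,366),(253,545),(32,517)]),'ring':A([(338,328),(570,328),(573,509),(342,512)])}
V=a.copy(); W=b.copy(); V=cv2.resize(V,None,fx=4,fy=4,interpolation=2); W=cv2.resize(W,None,fx=4,fy=4,interpolation=2)
def dr(I,c,P,col=(255,0,255)): cv2.polylines(I,[np.int32(proj(c,P)*4+2)],True,col,1)
def bp(p,z):
    q=np.array([(.06,.075),(.06,-.075),(-.06,-.075),(-.06,.075)]); s,k=np.sin(p[2]),np.cos(p[2])
    return np.c_[q@np.array([[k,s],[-s,k]])+p[:2],np.full(4,z)]
for n,uv in box.items():
    g=back(ct,uv,.065).mean(0)
    r=least_squares(lambda p:(proj(ct,bp(p,.065))-uv).ravel(),[g[0],g[1],0])
    print(n,r.x,np.degrees(r.x[2]),np.abs(r.fun).max())
    for z in(.065,0):
        dr(V,ct,bp(r.x,z)); dr(W,cs,bp(r.x,z))
def om(I,bx):
    h=cv2.cvtColor(I,cv2.COLOR_BGR2HSV); m=((h[...,0]<16)&(h[...,1]>140)&(h[...,2]>50)).astype(np.uint8)
    k=np.zeros_like(m);x0,y0,x1,y1=bx;k[y0:y1,x0:x1]=m[y0:y1,x0:x1];return k
S=4
hm=[om(a,(124,203,142,231)),om(b,(206,118,226,140))]
fm=[om(a,(80,160,190,250)),om(b,(185,95,265,170))]
print([m.sum() for m in hm])
up=lambda m:cv2.resize(m,None,fx=S,fy=S,interpolation=0)
hm=[up(m) for m in hm]
L=lambda p:np.array(p,float)/3.3333
tc=L([(44,133),(248,37)])+[75,165]; sc=L([(104,36),(238,102)])+[180,90]
def lidR(yaw,t=40):
    t=np.radians(t); h=np.array([np.cos(yaw),np.sin(yaw),0]); u=np.array([0,0,1.])
    x=np.sin(t)*h+np.cos(t)*u; z=-np.cos(t)*h+np.sin(t)*u; return np.c_[x,np.cross(z,x),z]
sg=np.array([(i,j,k) for i in(-1,1) for j in(-1,1) for k in(-1,1)],float)
def pts(p):
    R=lidR(p[3]); return p[:3]+(sg*[.022,.007,.021])@R.T, p[:3]+(sg*[.065,.08,.006]+[0,0,-.027])@R.T
def hull(c,P): return cv2.convexHull(proj(c,P).astype(np.float32))
def cost(p):
    H,Ld=pts(p); e=0
    for c,m,cor in((ct,hm[0],tc),(cs,hm[1],sc)):
        q=np.zeros_like(m); cv2.fillConvexPoly(q,np.int32(np.round((hull(c,H)*S+(S-1)/2))),1)
        e+=1-(q&m).sum()/(q|m).sum()
        hl=hull(c,Ld)
        e+=.1*sum(np.hypot(*(hl[:,0]-x).T).min() for x in cor)
    return e
if __name__=='__main__':
    g=back(ct,[(133,217)],.091)[0]; print(g)
    best=min((minimize(cost,[g[0],g[1],.091,y],method='Nelder-Mead',options=dict(initial_simplex=np.array([g[0],g[1],.091,y])+np.vstack([np.zeros(4),np.diag([.01,.01,.006,.1])]),maxiter=400)) for y in(.2,.4,.6)),key=lambda r:r.fun)
    print(best.x,np.degrees(best.x[3]),best.fun)
    for P in pts(best.x):
        for I,c in((V,ct),(W,cs)): cv2.polylines(I,[np.int32(hull(c,P)*4+2)],True,(255,0,255),1)
    M=np.zeros((600,800,3),np.uint8)
    M[:340,:420]=V[680:1020,320:740]; M[:320,420:]=W[360:680,720:1100]; M[300+50:600,:680]=V[550:800,880:1560]
    cv2.imwrite('pics/fit.png',M)
E
python3 fit.py
```

```text
bar [ 0.62656699  0.07471446 -0.14010876] -8.027640673468056 1.468987766888688
ring [ 0.63813768 -0.1194439  -0.01190871] -0.6823188920044775 0.5713476951506209
[np.uint64(179), np.uint64(179)]
[0.50894655 0.37759261 0.091     ]
[0.50637277 0.37501986 0.09443994 0.42863326] 24.55887674422865 0.6723042985766895
```

View pics/fit.png

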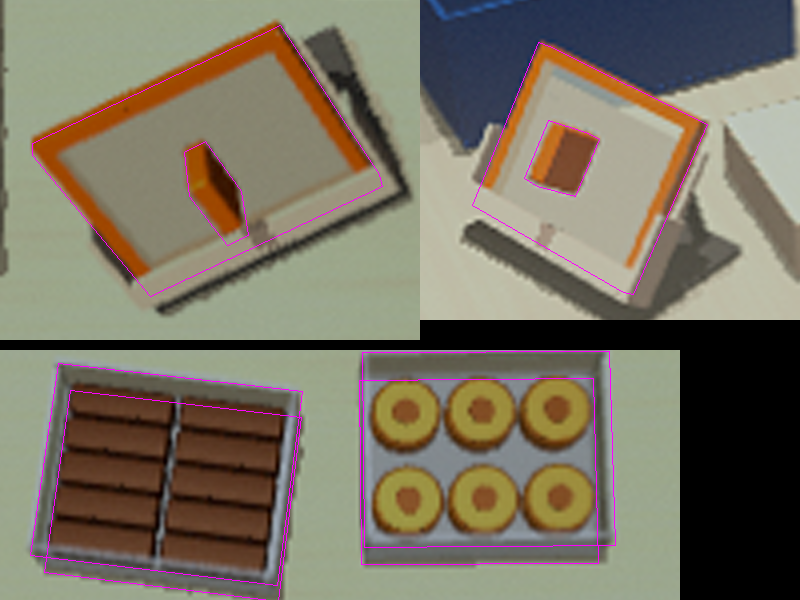

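{"name": "servo_tool", "arguments": {"motion": [[0,1.3,-4.9,0,-9.6],[0,2.6,-9.8,0,-19.2],[0,3.9,-14.7,0,-28.8],[0,5.2,-19.6,0,-38.5],[0,6.5,-24.5,0,-48.1],[0,7.8,-29.5,0,-57.7],[0.1,9.1,-34.4,0,-67.3],[0.2,10.4,-39.3,0,-77],[0.3,11.8,-44.2,0,-86.6],[0.3,13.1,-49.1,-1,-96.2],[0.3,14.4,-54,-3,-105.8],[0.3,15.7,-59,-5,-115.4],[0.3,17,-63.9,-7,-125],[0.3,18.3,-68.8,-9.5,-134.7],[0.3,19.6,-73.7,-12,-144.3],[0.3,20.9,-78.6,-13.5,-153.9],[0.3,20.9,-78.6,-13.5,-153.9],[0.3,20.9,-78.6,-13.5,-153.9]], "squeeze": 10}}

```text
time_s: 2.5
ee_pos: [0.451, -0.2917, 0.2696]
eef_rot: [-3.141, 0.0, 0.001]
force: [0.1, 1.2, -0.7]
grip_width: 0.0657
grip_force: 0.0
```

{"name": "servo_tool", "arguments": {"motion": [[0.3,0,0,-2.5,0],[0.3,0,0,-4.5,0],[0.3,0,0,-6,0],[0.3,0,0,-6.6,0],[0.3,0,0,-6.6,0],[0.45,0,0,-6.6,0],[0.6,0,0,-6.6,0],[0.7,0,0,-6.6,0],[0.7,0,0,-6.6,0]]}}

```text
time_s: 3.62
ee_pos: [0.4512, -0.2922, 0.204]
eef_rot: [3.141, -0.0, -0.0]
force: [-0.9, 0.7, 4.7]
grip_width: 0.0435
grip_force: 10.0
```

{"name": "servo_tool", "arguments": {"motion": [[0.7,0,0,1.5,0],[0.7,0,0,5,0],[0.7,0,0,10,0],[0.7,4,3.7,12,0],[0.7,8,7.4,12,0],[0.7,12,11.1,12,0],[0.7,16,14.8,12,0],[0.7,18.7,17.3,12,0],[0.7,18.7,17.3,12,0],[0.7,18.7,17.3,8,0],[0.7,18.7,17.3,8,0]]}}

```text
time_s: 5.0
ee_pos: [0.6372, -0.1197, 0.2817]
eef_rot: [-3.14, 0.005, -0.001]
force: [-0.1, -0.4, -0.3]
grip_width: 0.0441
grip_force: 10.0
```

Run:
```python
from h import *
s=cam('side')['image'][160:340,220:420]; t=cam('top')['image'][120:300,280:480]
f=lambda i:cv2.resize(i[:,:,::-1],(400,360),interpolation=2)
cv2.imwrite('pics/r1.png',np.hstack([f(s),f(t)]))
```

```text
(no output)
```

View pics/r1.png

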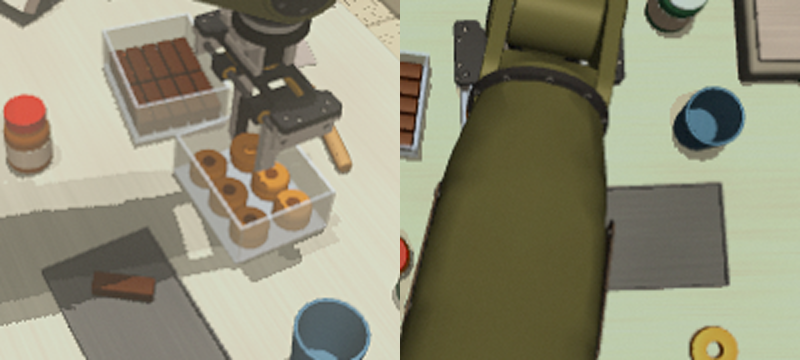

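{"name": "servo_tool", "arguments": {"motion": [[0.7,0,0,-2,0],[0.7,0,0,-3.5,0],[0.7,0,0,-4.2,0],[0.7,0,0,-4.5,0],[0.7,0,0,-4.6,0],[0.7,0,0,-4.7,0],[0.7,0,0,-4.7,0]]}}

```text
time_s: 5.98
ee_pos: [0.6381, -0.1191, 0.2369]
eef_rot: [3.141, -0.0, -0.0]
force: [-0.3, 0.4, -0.9]
grip_width: 0.0441
grip_force: 10.0
```

{"name": "servo_tool", "arguments": {"motion": [[0.7,0,0,-0.1,0],[0.7,0,0,-0.2,0],[0.7,0,0,-0.3,0],[0.7,0,0,-0.3,0]]}}

```text
time_s: 6.48
ee_pos: [0.6381, -0.1191, 0.234]
eef_rot: [3.142, -0.0, -0.0]
force: [-2.3, 0.4, 4.8]
grip_width: 0.0436
grip_force: 10.0
```

{"name": "servo_tool", "arguments": {"motion": [[0.55,0,0,0,0],[0.38,0,0,0,0],[0.38,0,0,0,0],[0.38,0,0,2,0],[0.38,0,0,5,0],[0.38,0,0,8,0],[0.38,-4.5,-1.3,8,-8],[0.38,-9,-2.6,8,-16],[0.38,-13.5,-3.9,8,-25],[0.38,-18.1,-5.2,6,-33.1],[0.38,-18.1,-5.2,4,-33.1],[0.38,-18.1,-5.2,4,-33.1]]}}

```text
time_s: 7.98
ee_pos: [0.4569, -0.1713, 0.2741]
eef_rot: [3.142, 0.0, -0.578]
force: [0.3, 0.5, 0.6]
grip_width: 0.0582
grip_force: 0.0
```

Run:
```python
from h import *
s=cam('side')['image'][180:360,210:410]; t=cam('top')['image'][120:300,280:480]
f=lambda i:cv2.resize(i[:,:,::-1],(400,360),interpolation=2)
cv2.imwrite('pics/r2.png',np.hstack([f(s),f(t)]))
```

```text
(no output)
```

View pics/r2.png

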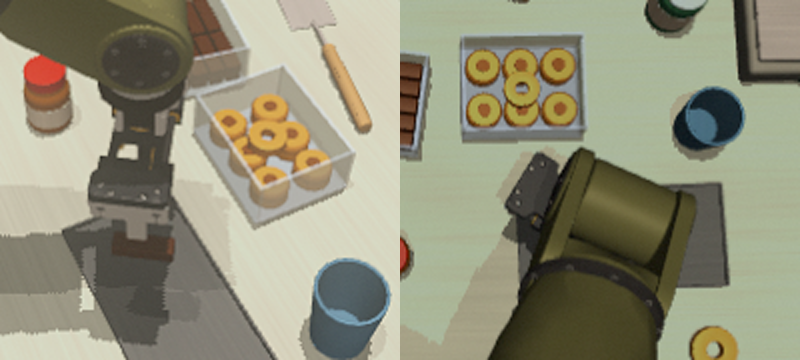

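{"name": "servo_tool", "arguments": {"motion": [[0.38,0,0,-2.5,0],[0.38,0,0,-5,0],[0.38,0,0,-6.5,0],[0.38,0,0,-7,0],[0.38,0,0,-7,0],[0.55,0,0,-7,0],[0.7,0,0,-7,0],[0.85,0,0,-7,0],[0.9,0,0,-7,0],[0.9,0,0,-7,0]]}}

```text
time_s: 9.32
ee_pos: [0.4571, -0.1712, 0.2037]
eef_rot: [-3.142, -0.0, -0.578]
force: [-1.2, 0.1, 2.0]
grip_width: 0.022
grip_force: 10.0
```

{"name": "servo_tool", "arguments": {"motion": [[0.9,0,0,1.5,0],[0.9,0,0,5,0],[0.9,0,0,10,0],[0.9,2,2.5,12,10],[0.9,4,5,12,20],[0.9,6,8,12,30],[0.9,8,11,12,40],[0.9,10,14,12,50],[0.9,12,17,12,60],[0.9,14,20,12,70],[0.9,16,23,12,80],[0.9,17,24.6,12,90],[0.9,17,24.6,12,100],[0.9,17,24.6,12,110],[0.9,17,24.6,10,115.1],[0.9,17,24.6,7,115.1],[0.9,17,24.6,5,115.1],[0.9,17,24.6,4,115.1],[0.9,17,24.6,3.5,115.1],[0.9,17,24.6,3.5,115.1]]}}

```text
time_s: 11.82
ee_pos: [0.6272, 0.0749, 0.2391]
eef_rot: [3.141, -0.0, 1.431]
force: [-0.4, 0.4, -0.6]
grip_width: 0.0216
grip_force: 10.0
```

{"name": "servo_tool", "arguments": {"motion": [[0.9,0,0,-0.2,0],[0.9,0,0,-0.4,0],[0.9,0,0,-0.5,0],[0.9,0,0,-0.55,0],[0.9,0,0,-0.55,0]]}}

```text
time_s: 12.45
ee_pos: [0.6271, 0.0748, 0.2338]
eef_rot: [3.141, -0.0, 1.431]
force: [-2.6, 0.5, 6.3]
grip_width: 0.0219
grip_force: 10.0
```

{"name": "servo_tool", "arguments": {"motion": [[0.75,0,0,0,0],[0.6,0,0,0,0],[0.6,0,0,0,0],[0.6,0,0,2,0],[0.5,0,0,6,0],[0.4,0,0,11,0],[0.4,-1.5,4,13,-8],[0.4,-3,8,13,-16],[0.4,-5,12,13,-24],[0.4,-6.5,16,13,-32],[0.4,-8,20,13,-40],[0.4,-10,24,13,-48],[0.4,-11.5,28,13,-54],[0.4,-12.4,29.9,13,-57.4],[0.4,-12.4,29.9,13,-57.4],[0.4,-12.4,29.9,10,-57.4],[0.4,-12.4,29.9,10,-57.4]]}}

```text
time_s: 14.58
ee_pos: [0.5034, 0.3728, 0.332]
eef_rot: [3.141, 0.003, 0.429]
force: [-0.1, 0.2, 0.0]
grip_width: 0.0569
grip_force: 0.0
```

Run:
```python
from h import *
s=cam('side')['image'][60:240,150:350]; t=cam('top')['image'][120:300,80:300]
f=lambda i:cv2.resize(i[:,:,::-1],(400,360),interpolation=2)
cv2.imwrite('pics/r3.png',np.hstack([f(s),f(t)]))
```

```text
(no output)
```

View pics/r3.png

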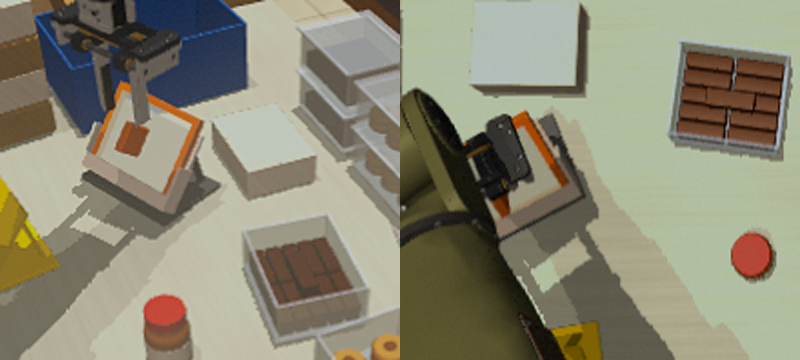

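{"name": "servo_tool", "arguments": {"motion": [[0.4,0,0,-2,0],[0.4,0,0,-4,0],[0.4,0,0,-5.2,0],[0.4,0,0,-5.6,0],[0.4,0,0,-5.6,0],[0.6,0,0,-5.6,0],[0.8,0,0,-5.6,0],[0.9,0,0,-5.6,0],[1,0,0,-5.6,0],[1,0,0,-5.6,0]], "squeeze": 25}}

```text
time_s: 15.92
ee_pos: [0.5031, 0.3739, 0.2772]
eef_rot: [-3.142, 0.0, 0.429]
force: [-0.1, 0.5, 0.0]
grip_width: 0.0137
grip_force: 25.0
```

{"name": "servo_tool", "arguments": {"motion": [[1,0.3,0.15,0.4,0],[1,0.9,0.4,1.15,0],[1,1.45,0.65,1.9,0],[1,2.05,0.95,2.7,0],[1,2.65,1.2,3.45,0],[1,3.2,1.45,4.2,0],[1,3.8,1.75,5,0],[1,4.4,2,5.75,0],[1,4.95,2.25,6.5,0],[1,4.95,2.25,7.5,0],[1,4.95,2.25,9,0],[1,4.95,2.25,11,0],[1,4.95,2.25,11,0]]}}

```text
time_s: 17.55
ee_pos: [0.5525, 0.3963, 0.3895]
eef_rot: [-3.141, -0.004, 0.429]
force: [0.6, -0.4, -1.0]
grip_width: 0.0136
grip_force: 25.0
```

Run:
```python
from h import *
s=cam('side')['image'][20:260,130:430]; t=cam('top')['image'][120:320,80:330]
f=lambda i:cv2.resize(i[:,:,::-1],(400,320),interpolation=2)
cv2.imwrite('pics/r4.png',np.hstack([f(s),f(t)]))
c=cam('top'); print(back(c,[(190,287),(196,330),(110,312),(273,248)],[.1,.01,.05,.085]))
```

```text
[[0.34485445 0.23769311 0.1       ]
 [0.23706067 0.24191973 0.01      ]
 [0.28427267 0.44371641 0.05      ]
 [0.43205438 0.04745662 0.085     ]]
```

View pics/r4.png

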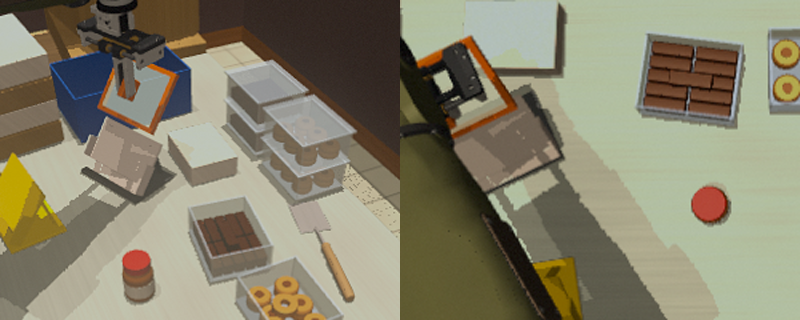

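{"name": "servo_tool", "arguments": {"motion": [[1,-1,-2.5,0,3],[1,-2.5,-5.7,0,10],[1,-4,-9,0,18],[1,-5.5,-12.5,0,26],[1,-7,-16,0,34],[1,-8.5,-19.5,0,42],[1,-10,-23,0,50],[1,-11.3,-26,0,58],[1,-12.2,-28.3,0,65.4],[1,-12.2,-28.3,-1,65.4],[1,-12.2,-28.3,-4,65.4],[1,-12.2,-28.3,-7,65.4],[1,-12.2,-28.3,-10,65.4],[1,-12.2,-28.3,-11.5,65.4],[1,-12.2,-28.3,-12.3,65.4],[1,-12.2,-28.3,-12.3,65.4]]}}

```text
time_s: 19.7
ee_pos: [0.4308, 0.1135, 0.2642]
eef_rot: [-3.142, -0.0, 1.57]
force: [0.8, -0.4, -1.1]
grip_width: 0.0138
grip_force: 25.0
```

{"name": "servo_tool", "arguments": {"motion": [[1,0,0,0,0],[1,0,0,-0.4,0],[1,0,0,-0.8,0],[1,0,0,-1.0,0],[1,0,0.1,-1.2,0],[1,0,0.3,-1.3,0]], "squeeze": 6}}

```text
time_s: 20.45
ee_pos: [0.4307, 0.1164, 0.2515]
eef_rot: [3.141, -0.0, 1.57]
force: [-2.2, 0.3, 6.2]
grip_width: 0.0138
grip_force: 6.0
```

Run:
```python
from h import *
s=cam('side')['image'][60:300,130:430]; t=cam('top')['image'][120:320,80:330]
f=lambda i:cv2.resize(i[:,:,::-1],(400,320),interpolation=2)
cv2.imwrite('pics/r5.png',np.hstack([f(s),f(t)]))
```

```text
(no output)
```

View pics/r5.png

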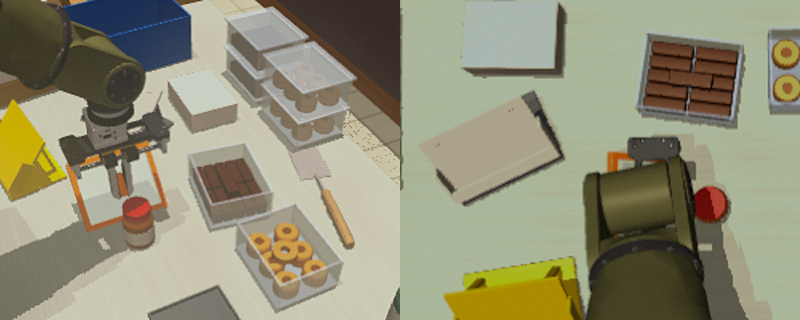

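{"name": "servo_tool", "arguments": {"motion": [[1,0,0.5,-0.15,0],[1,0,0.95,-0.3,0],[1,0,1.25,-0.42,0],[1,0,1.55,-0.55,0],[1,0,1.85,-0.7,0],[1,0,2.1,-0.85,0],[1,0,2.4,-1.05,0],[1,0,2.65,-1.2,0],[1,0,2.65,-1.2,0]]}}

```text
time_s: 21.68
ee_pos: [0.4304, 0.1429, 0.2388]
eef_rot: [-3.141, 0.0, 1.571]
force: [-0.4, 0.4, -0.8]
grip_width: 0.0142
grip_force: 6.0
```

{"name": "servo_tool", "arguments": {"motion": [[1,0,0.3,-0.2,0],[1,0,0.55,-0.4,0],[1,0,0.8,-0.62,0],[1,0,1,-0.85,0],[1,0,1.23,-1.07,0],[1,0,1.45,-1.3,0],[1,0,1.65,-1.55,0],[1,0,1.85,-1.8,0],[1,0,1.85,-1.8,0]]}}

```text
time_s: 22.8
ee_pos: [0.4306, 0.1614, 0.2209]
eef_rot: [-3.141, 0.0, 1.571]
force: [0.7, 0.4, -2.2]
grip_width: 0.014
grip_force: 6.0
```

{"name": "servo_tool", "arguments": {"motion": [[1,0,0.15,-0.2,0],[1,0,0.2,-0.4,0],[1,0,0.2,-0.5,0],[1,0,0.2,-0.5,0]]}}

```text
time_s: 23.3
ee_pos: [0.4306, 0.1634, 0.2164]
eef_rot: [3.141, -0.0, 1.57]
force: [-2.9, -0.1, 4.3]
grip_width: 0.0136
grip_force: 6.0
```

Run:
```python
from h import *
s=cam('side')['image'][120:270,140:290]; t=cam('top')['image'][180:300,170:320]
f=lambda i:cv2.resize(i[:,:,::-1],(400,400),interpolation=2)
cv2.imwrite('pics/r6.png',np.hstack([f(s),f(t)]))
```

```text
(no output)
```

View pics/r6.png

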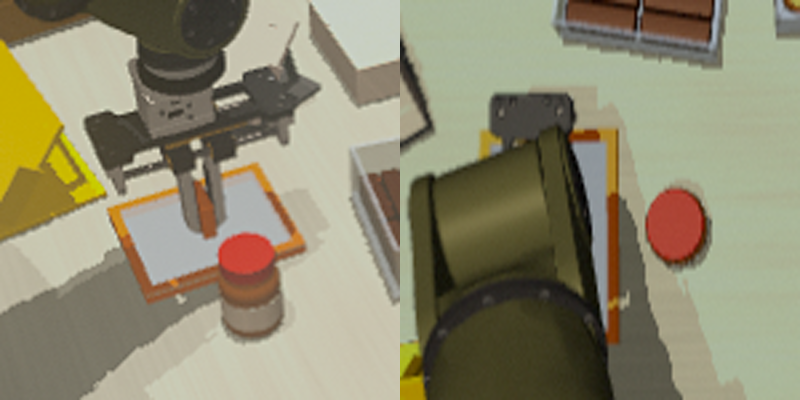

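{"name": "servo_tool", "arguments": {"motion": [[1,0,0,0,0],[0.8,0,0,0,0],[0.75,0,0,0,0],[0.75,0,0,0,0]]}}

```text
time_s: 23.9
ee_pos: [0.4306, 0.1633, 0.2161]
eef_rot: [3.142, 0.0, 1.571]
force: [0.0, 0.1, 0.9]
grip_width: 0.0231
grip_force: 0.0
```

```bash
cat > lid.py <<'E'
from h import *
from scipy.optimize import least_squares
cs,ct=cam('side'),cam('top')
uv=np.array([(108,210),(257,165),(305,245),(148,292)])*.375+[140,120]
P=back(cs,uv,.012)[:,:2]; print('side corners',P.round(4))
print('edge',back(ct,[(252,235),(252.5,255)],.012))
m=P.mean(0); print('centre',m, 'sides',np.linalg.norm(P-np.roll(P,-1,0),axis=1))
def corners(p,z):
    q=np.array([(.065,-.08),(.065,.08),(-.065,.08),(-.065,-.08)]); s,k=np.sin(p[2]),np.cos(p[2])
    return np.c_[q@np.array([[k,s],[-s,k]])+p[:2],np.full(4,z)]
# refine: orange mask edge contour in side view vs projected slab hull
def om(I,bx):
    h=cv2.cvtColor(I,cv2.COLOR_RGB2HSV); m=((h[...,0]<20)&(h[...,1]>140)&(h[...,2]>50)).astype(np.uint8)
    k=np.zeros_like(m);x0,y0,x1,y1=bx;k[y0:y1,x0:x1]=m[y0:y1,x0:x1];return k
m0=om(cs['image'],(175,175,260,236)); pts=cv2.findNonZero(m0)
hl=cv2.convexHull(pts); print('mask n',len(pts),cv2.boundingRect(pts), hl[:,0].tolist())
for y in (np.pi/2-.05,np.pi/2,np.pi/2+.05):
    r=least_squares(lambda p:[abs(cv2.pointPolygonTest(cv2.convexHull(np.vstack([proj(cs,corners(p,0)),proj(cs,corners(p,.012))]).astype(np.float32)),(float(a),float(b)),True)-.4) for a,b in hl[:,0]],[m[0],m[1],y],loss='soft_l1',f_scale=.7,diff_step=1e-3)
    print(r.x[:2],np.degrees(r.x[2]),r.cost,len(hl))
E
python3 lid.py
```

```text
side corners [[0.3512 0.2303]
 [0.5089 0.2294]
 [0.5092 0.1019]
 [0.3546 0.1076]]
edge [[0.46828559 0.10240599 0.012     ]
 [0.41877884 0.10148611 0.012     ]]
centre [0.43097059 0.16732031] sides [0.15770525 0.12748958 0.15475486 0.12274709]
mask n 896 (180, 175, 74, 58) [[253, 213], [243, 225], [239, 229], [237, 230], [234, 231], [198, 232], [195, 232], [193, 229], [186, 213], [183, 206], [181, 201], [180, 198], [201, 175], [236, 181], [239, 186], [252, 208], [253, 210]]
[0.43014186 0.14824696] 89.0898689717675 31.255174087480047 17
[0.43013907 0.14806112] 89.088823375861 31.25727576383526 17
[0.43019225 0.14822298] 89.21760452287272 31.258856965670056 17
```

{"name": "servo_tool", "arguments": {"motion": [[0.75,0,0.3,0,0],[0.75,0,0.3,0,0],[0.9,0,0.3,0,0],[1,0,0.3,0,0],[1,0,0.3,0,0],[1,0,0.3,0,0]], "squeeze": 35}}

```text
time_s: 24.75
ee_pos: [0.4306, 0.1663, 0.2161]
eef_rot: [-3.142, 0.0, 1.571]
force: [1.3, 0.3, -0.6]
grip_width: 0.0138
grip_force: 35.0
```

{"name": "servo_tool", "arguments": {"motion": [[1,0,0,0.5,0],[1,0,0,2,0],[1,0,0,4.5,0],[1,0,0,8,0],[1,0,0,11.5,0],[1,0,0,14.5,0],[1,1.5,-2,14.5,-6],[1,3.5,-5,14.5,-14],[1,5.5,-8,14.5,-22],[1,8,-11,14.5,-31],[1,10,-14,14.5,-40],[1,12,-17,14.5,-50],[1,14.5,-20,14.5,-60],[1,16.5,-23,14.5,-70],[1,18.5,-26,14.5,-79],[1,20,-27.8,14.5,-86],[1,20.75,-28.6,14.5,-90],[1,20.75,-28.6,14.5,-90.7],[1,20.75,-28.6,14.5,-90.7],[1,20.75,-28.6,14.5,-90.7]]}}

```text
time_s: 27.25
ee_pos: [0.6378, -0.1192, 0.3616]
eef_rot: [-3.142, -0.0, -0.011]
force: [-0.5, 0.0, -1.1]
grip_width: 0.0136
grip_force: 35.0
```

```bash
cat > chk.py <<'E'
from h import *
print({k:np.round(v,3) for k,v in ctrl.get_obs().items() if k in('ee_pos','eef_rot','force','moment')})
for n in('side','top'):
    c=cam(n,'f_%s.png'%n); h=cv2.cvtColor(c['image'],cv2.COLOR_RGB2HSV)
    q=np.array([(.065,-.08),(.065,.08),(-.065,.08),(-.065,-.08)])
    yaw=-.0119; k,s=np.cos(yaw),np.sin(yaw); q=q@np.array([[k,s],[-s,k]])+[.6381,-.1194]
    pr=np.vstack([proj(c,np.c_[q,np.full(4,z)]) for z in(.145,.157)])
    x0,y0=pr.min(0).astype(int)-15; x1,y1=pr.max(0).astype(int)+15
    m=((h[...,0]<14)&(h[...,1]>150)&(h[...,2]>60)).astype(np.uint8); k_=np.zeros_like(m); k_[y0:y1,x0:x1]=m[y0:y1,x0:x1]
    pts=cv2.findNonZero(k_); hl=cv2.convexHull(pts)[:,0]
    ph=cv2.convexHull(pr.astype(np.float32))
    print(n,'pred hull',ph[:,0].round(1).tolist(),'\n obs hull',hl.tolist())
    print([round(cv2.pointPolygonTest(ph,(float(a),float(b)),True),1) for a,b in hl])
E
python3 chk.py
```

```text
{'ee_pos': array([ 0.638, -0.119,  0.362]), 'eef_rot': array([-3.142, -0.   , -0.011]), 'force': array([-0.548,  0.021, -1.076]), 'moment': array([-0.004,  0.165, -0.009])}
side pred hull [[397.5, 228.89999389648438], [396.3999938964844, 232.89999389648438], [340.70001220703125, 253.6999969482422], [303.8999938964844, 201.5], [304.1000061035156, 197.5], [356.1000061035156, 180.8000030517578]] 
 obs hull [[396, 231], [392, 233], [362, 245], [349, 250], [343, 252], [342, 252], [341, 251], [336, 244], [312, 209], [307, 201], [307, 200], [313, 194], [315, 193], [337, 187], [340, 187]]
[0.8, 1.4, 0.7, 0.6, 0.8, 1.1, 1.8, 1.8, 2.3, 2.8, 3.0, -0.6, -1.0, 0.0, 1.0]
top pred hull [[382.5, 181.0], [381.5, 182.0], [309.70001220703125, 182.3000030517578], [309.1000061035156, 126.0], [309.29998779296875, 124.4000015258789], [380.6000061035156, 124.0]] 
 obs hull [[380, 142], [314, 171], [311, 171], [310, 168], [310, 166], [311, 155], [379, 142]]
[1.2, 4.4, 1.4, 0.5, 0.5, 1.6, 2.2]
```

Run:
```python
import cv2,numpy as np
a=cv2.imread('pics/f_side.png')[:,:,::-1]; b=cv2.imread('pics/f_top.png')[:,:,::-1]
for r in(198,201,205,215,225,240): 
    x0={198:300,201:300,205:302,215:308,225:315,240:326}[r]; print(r,x0,[tuple(int(i) for i in v) for v in a[r,x0:x0+10]])
for r in(160,170): print('top',r,[tuple(int(i) for i in v) for v in b[r,306:314]],[tuple(int(i) for i in v) for v in b[r,377:386]])
for col in(312,375): print('topc',col,[tuple(int(i) for i in v) for v in b[174:186,col]],[tuple(int(i) for i in v) for v in b[120:130,col]])
```

```text
198 300 [(115, 84, 65), (115, 84, 65), (115, 84, 66), (113, 81, 64), (113, 80, 64), (143, 98, 65), (188, 132, 60), (212, 147, 47), (217, 151, 47), (215, 151, 44)]
201 300 [(112, 84, 65), (115, 83, 63), (116, 85, 65), (114, 84, 65), (118, 85, 65), (129, 86, 60), (135, 89, 63), (146, 93, 59), (186, 116, 57), (212, 134, 46)]
205 302 [(84, 73, 62), (87, 76, 63), (86, 76, 64), (84, 75, 63), (83, 75, 61), (88, 74, 61), (112, 81, 61), (132, 86, 60), (147, 92, 60), (184, 114, 55)]
215 308 [(140, 124, 104), (139, 124, 103), (140, 123, 105), (139, 123, 103), (141, 125, 105), (134, 121, 104), (126, 113, 95), (133, 101, 76), (132, 86, 63), (146, 90, 57)]
225 315 [(184, 187, 184), (174, 174, 168), (163, 159, 150), (155, 150, 136), (146, 139, 121), (146, 139, 123), (146, 134, 118), (141, 114, 91), (132, 88, 61), (127, 80, 57)]
240 326 [(93, 74, 57), (108, 80, 61), (133, 94, 64), (141, 98, 61), (140, 100, 64), (140, 100, 62), (136, 95, 61), (133, 87, 57), (137, 82, 53), (144, 86, 54)]
top 160 [(188, 202, 168), (187, 201, 170), (182, 183, 153), (158, 142, 111), (189, 155, 41), (173, 78, 3), (146, 63
[... 364 characters left out ...]
, 27), (27, 29, 25), (29, 26, 27), (34, 31, 30)]
topc 312 [(190, 159, 44), (191, 159, 43), (190, 159, 42), (191, 161, 44), (190, 159, 44), (179, 151, 44), (129, 107, 32), (47, 39, 21), (49, 46, 23), (55, 53, 28), (61, 57, 32), (63, 59, 32)] [(59, 57, 51), (56, 54, 50), (68, 66, 59), (70, 69, 63), (65, 63, 58), (68, 63, 59), (67, 62, 58), (65, 62, 57), (56, 54, 51), (66, 64, 59)]
topc 375 [(85, 80, 42), (88, 84, 45), (88, 83, 45), (88, 84, 46), (92, 88, 49), (92, 86, 47), (93, 88, 48), (91, 85, 47), (92, 86, 46), (94, 87, 49), (93, 87, 47), (94, 86, 49)] [(94, 88, 49), (93, 90, 51), (91, 87, 49), (86, 82, 45), (86, 81, 45), (82, 78, 43), (82, 77, 42), (79, 74, 41), (73, 68, 37), (70, 68, 36)]
```

```bash
python3 -c "
from station import ctrl
o=ctrl.get_obs(); print(o['time_s'],o['grip_force']); print(ctrl.hand_in())"
```

```text
27.35 34.99963045120239
the job is handed in; nothing more can be done
None
```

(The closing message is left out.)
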